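# Kit machined hubs and sleeves into two trays

### The arm

A 6-joint arm with a two-finger parallel gripper is mounted at the origin on the work surface. World frame = base frame: x ahead of the robot, y to its left, z up, the work surface at z = 0. Lengths are in m, angles in rad, forces in N, time in s.
With the tool pointing down it reaches from about 0.25 to 0.725 m from the base axis. Payload 9.7 kg.
Tool frame: the origin (TCP) lies on the centre line of the jaws, within the pads' length; the fingertips stand 8 mm ahead of it and the grasp point (between the pads) lies 11 mm behind it; z points along the fingers, y is the line along which they close (so a half turn about z gives the same grasp; the last joint's range is limited). The gripper opens to 85 mm and grips with 20 to 120 N. Pads are 22 mm wide; open, the fingers measure 114 mm over their backs; the gripper's body (76 mm by 85 mm) begins 54 mm behind the grasp point. The pads swing forward as they close: fully open they stand 13 mm farther back than shut.
Start: joints at [-1.179, 0.087, 0.176, 1.66, 0, 1.571], TCP at [0.21, -0.508, 0.239] pointing down, gripper open.
Joint ranges: [-3.13, 3.13], [-0.85, 1.81], [-1.15, 1.24], [-2.2, 2.28], [-1.44, 1.52], [-3.14, 3.14]. Speed limits (rad/s): [2.22, 2.22, 2.57, 3.14, 3.14, 3.14].

### API

Orientations are given as a unit quaternion [w, x, y, z].
In Python, from workcell import observe, read_camera, camera_info, sign_off gives the robot as it stands.
- The arm moves only by the tool drive_tool, never from a script. Its argument "motion" is a list that holds one entry, the list of rows, each a list of 5 numbers: the closure, from 0 (fully open) to 1 (shut), then the shift along the tool's x, y, z in shares of 0.6 m (1.0 is 0.6 m), then the turn about the tool's z in shares of pi rad (1.0 is pi rad). A call has 1 to 20 rows; each row is the pose to reach, as a shift and turn from the pose commanded when the call began, along the tool's axes at that moment; what a row does not reach only later rows make up. A row lasts 1/8 s, in which the tool goes at most 62.5 mm and 10.7 degrees, less where a joint would pass 70% of its speed; a pose out of reach is approached as far as the arm can. Shift and turn numbers lie between -1 and 1, and a call with a number outside is refused. A call with a gripper value outside its range is refused whole. The fingers move at their own pace and stop on an object; "squeeze" is the grip in N (left out, the last holds). Time passes only in rows, so rows that repeat a pose let the fingers close. It gives the time, the measured TCP pose, the force, the opening and the grip force at its end, in the units of the state.
- observe(): the state, without advancing time (a new reading comes with each control period).
- read_camera(name): name is "scene" or "top"; returns the picture (400x640x3 uint8, red, green, blue); there is no depth.
- camera_info(name): a dict with "fx", "fy", "cx", "cy" (pixels), "extrinsics" (4x4, takes a point from camera to world coordinates). Camera axes: x right, y down, z forward; pixel columns grow to the right and rows downward; lengths in m; the calibration is good to about 2 mm. A picture is of the moment at which its call begins. camera_info takes no time and is no camera call.
- sign_off(): hands the job in; it is judged then, once.
The state is a dict: "time": time; "joint_positions": joint angles; "dq": joint speeds; "joint_torque": joint torques, N m; "tcp_pos": TCP position; "ee_rot": TCP orientation; "force": force on the tool from outside, world axes, zero at the start; "moment": the same for the moment, N m; "gripper_width": finger opening in m; "grip_force": force on a finger pad.
Only numpy, scipy, OpenCV 4.12 (cv2) and the standard library are available. Lean on these libraries where they do the work, as an engineer would, in place of code of your own. Each camera call takes 0.05 s, during which the arm holds its last target. There are 200 camera calls.

### The job

Make up two kits from the machined parts on the bench: the wide hub and the tall sleeve go in the two-pocket tray; the narrow hub, the short sleeve and the hexagonal spacer go in the three-pocket tray. In each tray the hub stands in the large pocket and every other part has a small pocket to itself, all upright on the pocket floor, the same way up as they stand now. Set the parts down rather than dropping them, let go of them all, and do not disturb the jar, the brush or the V-block.

Things in the scene. Friction and masses are not known exactly. Their poses are not given: they have to be found in the camera images.
- hub_wide: Wide hub: machined metal hub standing with its flange uppermost; round flange 64 mm across and 10 mm thick at the top, on a barrel 44 mm across (48 mm over its small ribs); 46 mm tall in all; a 34 mm round recess 10 mm deep in the top; 0.2 to 0.4 kg. Loose; origin at the centre of its underside, z up along its axis.
- hub_narrow: Narrow hub: the same kind of hub with a smaller flange: flange 48 mm across and 10 mm thick at the top, on a barrel 32 mm across (36 mm over the ribs); 46 mm tall; 24 mm recess 10 mm deep in the top; 0.13 to 0.25 kg. Loose; origin at the centre of its underside, z up along its axis.
- sleeve_tall: Tall sleeve: slim plain steel tube standing on end, 34 mm outside, 22 mm bore right through, 66 mm tall; 0.14 to 0.28 kg. Loose; origin at the centre of its underside, z up along its axis.
- sleeve_short: Short sleeve: stubby plain steel tube standing on end, 44 mm outside, 30 mm bore right through, 38 mm tall; 0.14 to 0.28 kg. Loose; origin at the centre of its underside, z up along its axis.
- hex_spacer: Hexagonal spacer: solid steel hexagonal prism standing on end, 38 mm across flats (44 mm across corners), 40 mm tall; 0.17 to 0.35 kg. Its x axis is square to one pair of flats; the other pairs are at 60 and 120 degrees. Loose; origin at the centre of its underside, z up along its axis.
- tray2: Two-pocket kit tray: shallow blue metal tray, grey floor, fixed to the bench, 80 mm wide (its x) and 142 mm long (its y), walls and dividers 4 mm thick and 12 mm high, floor 4 mm thick. Origin at the centre of the underside. Pockets in a row along y, each 72 mm in x: the large pocket, 72 mm long, centred at y = -31 mm; the small pocket, 58 mm long, centred at y = +38 mm.
- tray3: Three-pocket kit tray: as the other but 204 mm long (its y), 80 mm wide, fixed to the bench; walls 12 mm high, floor 4 mm thick. Origin at the centre of the underside. Pockets in a row along y, each 72 mm in x: the large pocket, 72 mm long, centred at y = -62 mm; two small pockets, each 58 mm long, centred at y = +7 mm and y = +69 mm.
- jar: Bystander: closed jar with a black cap, 60 mm across, 90 mm tall, standing loose at one side of the work. Origin at the centre of its underside.
- brush: Bystander: hand brush lying loose on the bench beyond the parts, lengthways across the bench (roughly along the bench's left-right line), 200 mm long (along its x, wooden handle at -x), 42 mm wide, 20 mm high. Origin at the centre of its underside.
- vblock: Bystander: steel V-block, 60 x 50 x 42 mm, 0.6 kg, standing loose at the other side of the work. Origin at the centre of its underside.
There are look-alikes about, which are no part of the job. Leave any green look-alike of the hex_spacer alone.

How it is judged:
At the end, for the whole second after the job is handed in: Hubs in the large pockets, the other parts one to a small pocket of their own tray (short sleeve and hexagonal spacer either way round): underside centre within the pocket and 2 to 7 mm above the tray's underside, z axis within 0.08 rad of upright, speed under 0.02 m/s (x of hub_wide in the frame of tray2 between -0.036 and 0.036 m and y of hub_wide in the frame of tray2 between -0.067 and 0.005 m and z of hub_wide in the frame of tray2 between 0.002 and 0.007 m and x of sleeve_tall in the frame of tray2 between -0.036 and 0.036 m and y of sleeve_tall in the frame of tray2 between 0.009 and 0.067 m and z of sleeve_tall in the frame of tray2 between 0.002 and 0.007 m and x of hub_narrow in the frame of tray3 between -0.036 and 0.036 m and y of hub_narrow in the frame of tray3 between -0.098 and -0.026 m and z of hub_narrow in the frame of tray3 between 0.002 and 0.007 m and ((x of sleeve_short in the frame of tray3 between -0.036 and 0.036 m and y of sleeve_short in the frame of tray3 between -0.022 and 0.036 m and z of sleeve_short in the frame of tray3 between 0.002 and 0.007 m and x of hex_spacer in the frame of tray3 between -0.036 and 0.036 m and y of hex_spacer in the frame of tray3 between 0.04 and 0.098 m and z of hex_spacer in the frame of tray3 between 0.002 and 0.007 m) or (x of sleeve_short in the frame of tray3 between -0.036 and 0.036 m and y of sleeve_short in the frame of tray3 between 0.04 and 0.098 m and z of sleeve_short in the frame of tray3 between 0.002 and 0.007 m and x of hex_spacer in the frame of tray3 between -0.036 and 0.036 m and y of hex_spacer in the frame of tray3 between -0.022 and 0.036 m and z of hex_spacer in the frame of tray3 between 0.002 and 0.007 m)) and angle between each of hub_wide, hub_narrow, sleeve_tall, sleeve_short, hex_spacer's own z axis and vertical below 0.08 rad and linear speed of each of hub_wide, hub_narrow, sleeve_tall, sleeve_short, hex_spacer below 0.02 m/s); the robot touches nothing.
It fails at once if the jar, the brush or the V-block is disturbed (moved more than 20 mm) (distance of any of jar, brush, vblock from where it was at the start of the episode above 0.02 m).
It fails at once if a part is let go in the air (its underside more than 45 mm above the bench with no finger touching it) ((height (world z) of hub_wide above 0.045 m and contact force between the fingers and hub_wide below 0.05 N) or (height (world z) of hub_narrow above 0.045 m and contact force between the fingers and hub_narrow below 0.05 N) or (height (world z) of sleeve_tall above 0.045 m and contact force between the fingers and sleeve_tall below 0.05 N) or (height (world z) of sleeve_short above 0.045 m and contact force between the fingers and sleeve_short below 0.05 N) or (height (world z) of hex_spacer above 0.045 m and contact force between the fingers and hex_spacer below 0.05 N)).
It also fails if it takes over 128 s, if anything falls off the work surface, if the arm or the gripper's body presses on something with over 40 N, if the wrist force passes 120 N, or if a joint passes its speed limit or range.

## Working session

There is one attempt and no reset: what is moved stays moved. The work goes in short steps, Python scripts to look and compute and a tool call to move; the robot and the scene stay as the last step left them, time stands still between calls to the robot, and variables do not carry over. Pictures are saved under pics/ and viewed, at most 14 in all, crops included, and the job is handed in when it is done.

Besides the shell and the picture viewer there is one more tool, called after "Request:" by a JSON object that holds its "method" and its "body", one argument or row to a line. drive_tool: Moves the arm, as the interface text tells. Its arguments: {"type":"object","properties":{"motion":{"type":"array"},"squeeze":{"type":"number"}},"required":["motion"]}

```bash
mkdir -p pics
python3 - <<'E'
from workcell import *
import cv2
for n in("scene","top"):
    cv2.imwrite(f"pics/{n}0.png",read_camera(n)[:,:,::-1]); print(n,camera_info(n))
print(observe())
E
```

```text
scene {'fx': 426.34512298770665, 'fy': 426.34512298770665, 'cx': 314.7162327330441, 'cy': 205.5915325037503, 'extrinsics': array([[-7.93401097e-01,  3.31471062e-01, -5.10530738e-01,
         1.18442628e+00],
       [ 6.08698894e-01,  4.31229935e-01, -6.65977777e-01,
         7.46796663e-01],
       [-5.96224602e-04, -8.39146994e-01, -5.43904372e-01,
         6.81713378e-01],
       [ 0.00000000e+00,  0.00000000e+00,  0.00000000e+00,
         1.00000000e+00]])}
top {'fx': 364.93961212376934, 'fy': 364.93961212376934, 'cx': 319.43721945833005, 'cy': 198.32293998026563, 'extrinsics': array([[-0.02080029, -0.99651833,  0.08073759,  0.51547287],
       [-0.99966012,  0.0194604 , -0.0173473 , -0.01244721],
       [ 0.01571571, -0.08107098, -0.99658442,  0.93603017],
       [ 0.        ,  0.        ,  0.        ,  1.        ]])}
{'time': 0.1, 'joint_positions': array([-1.17901056e+00,  8.74248501e-02,  1.75232035e-01,  1.65980685e+00,
        1.05106988e-05,  1.57082137e+00]), 'dq': array([ 1.66078793e-03, -1.19555172e-03,  3.35777236e-03, -4.69656095e-04,
        5.67061558e-04, -7.51374759e-05]), 'joint_torque': array([ 1.78137958e-03, -5.21560764e+01,  4.65653086e+01,  1.60448189e-02,
        7.68252619e-06, -6.38487663e-06]), 'tcp_pos': array([ 0.20994146, -0.50814809,  0.23865267]), 'ee_rot': array([-5.91184617e-04,  9.80876527e-01,  1.94630101e-01, -1.11963168e-04]), 'force': array([-1.26214454,  0.04521071, -0.37643283]), 'moment': array([-0.04829109,  0.00277294,  0.00782622]), 'grip_force': 0.0, 'gripper_width': 0.08541198121796363}
```

View pics/top0.png

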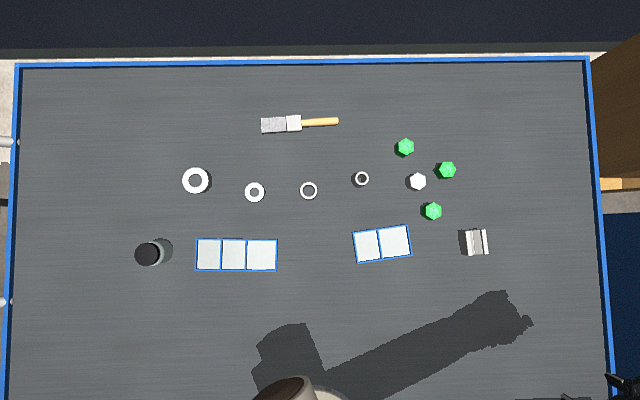

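View pics/scene0.png

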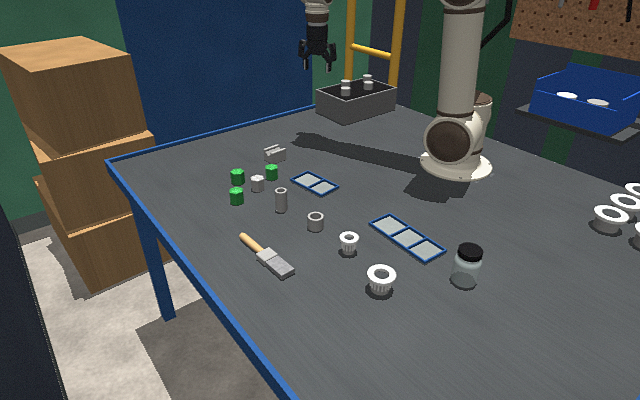

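The top view shows hub_wide (195,180), hub_narrow (254,191), short sleeve (308,190), tall sleeve (361,178) and the white hex (417,181), with green look-alikes around the hex. The trays are centred near (236,254) and (382,243), large pockets to the right in both.

```bash
cat > h.py <<'E'
from workcell import *
import cv2, numpy as np
def ray(n,px,z):
    c=camera_info(n);E=c["extrinsics"];px=np.atleast_2d(px).astype(float)
    d=np.c_[(px[:,0]-c["cx"])/c["fx"],(px[:,1]-c["cy"])/c["fy"],np.ones(len(px))]@E[:3,:3].T
    o=E[:3,3];return (o+d*((z-o[2])/d[:,2:]))[:,:2]
def proj(n,p):
    c=camera_info(n);q=np.linalg.inv(c["extrinsics"])@np.r_[p,1]
    return np.array([c["fx"]*q[0]/q[2]+c["cx"],c["fy"]*q[1]/q[2]+c["cy"]])
E
python3 - <<'E'
from h import *
im=cv2.imread("pics/top0.png")
hsv=cv2.cvtColor(im,cv2.COLOR_BGR2HSV)
c=cv2.resize(im[165:205,175:435],None,fx=3,fy=3,interpolation=cv2.INTER_NEAREST)
rows=[]
def crop(cx,cy): return cv2.resize(im[cy-18:cy+18,cx-22:cx+22],(264,216),interpolation=cv2.INTER_CUBIC)
t=[crop(*p) for p in[(195,180),(254,191),(308,190),(361,178),(417,181),(382,243)]]
cv2.imwrite("pics/z.png",np.vstack([np.hstack(t[:3]),np.hstack(t[3:])]))
m=((hsv[...,2]>130)&(hsv[...,1]<60)).astype(np.uint8)
for nm,(x,y),h in[("hw",(195,180),.046),("hn",(254,191),.046),("ss",(308,190),.038),("st",(361,178),.066),("hex",(417,181),.040)]:
    s=np.zeros_like(m);s[y-18:y+19,x-20:x+21]=m[y-18:y+19,x-20:x+21]
    cs=max(cv2.findContours(s,0,1)[0],key=cv2.contourArea)
    (cx,cy),r=cv2.minEnclosingCircle(cs);el=cv2.fitEllipse(cs)
    print(nm,(cx,cy),r,el,ray("top",(cx,cy),h),ray("top",el[0],h))
b=cv2.inRange(hsv,(100,120,60),(125,255,255))
for x0,x1,y0,y1 in[(185,290,230,280),(345,420,218,270)]:
    s=np.zeros_like(b);s[y0:y1,x0:x1]=b[y0:y1,x0:x1]
    P=np.argwhere(s)[:,::-1]
    W=ray("top",P,.012)
    r=cv2.minAreaRect(W.astype(np.float32)*1000);print("tray",r)
E
```

```text
hw (194.64593505859375, 179.71292114257812) 13.437966346740723 ((194.724365234375, 179.7647247314453), (25.65944480895996, 26.0447940826416), 17.22121810913086) [[0.63916024 0.27610056]] [[0.63902907 0.27590905]]
hn (253.73077392578125, 191.5) 10.046882629394531 ((253.77182006835938, 191.51824951171875), (19.142314910888672, 19.34425163269043), 156.68325805664062) [[0.60744038 0.13228673]] [[0.60739364 0.13218698]]
ss (308.3232116699219, 189.81491088867188) 8.973074913024902 ((308.0740661621094, 189.8961181640625), (16.604705810546875, 17.060237884521484), 10.749595642089844) [[ 0.60986552 -0.00103832]] [[ 6.09675505e-01 -4.18902512e-04]]
st (361.69049072265625, 177.64285278320312) 7.167119979858398 ((361.5601806640625, 177.6935577392578), (13.236275672912598, 13.634564399719238), 151.93133544921875) [[ 0.6339164  -0.13035749]] [[ 0.63379926 -0.13003947]]
hex (417.9233703613281, 180.67518615722656) 8.734305381774902 ((417.75384521484375, 180.64453125), (15.776861190795898, 16.32568359375), 157.16766357421875) [[ 0.62725999 -0.27358663]] [[ 0.62734458 -0.27316702]]
tray ((453.9447021484375, 183.93896484375), (204.99615478515625, 81.12071228027344), 87.65345001220703)
tray ((473.5684814453125, -183.918701171875), (81.21815490722656, 143.81137084960938), 7.071743488311768)
```

View pics/z.png

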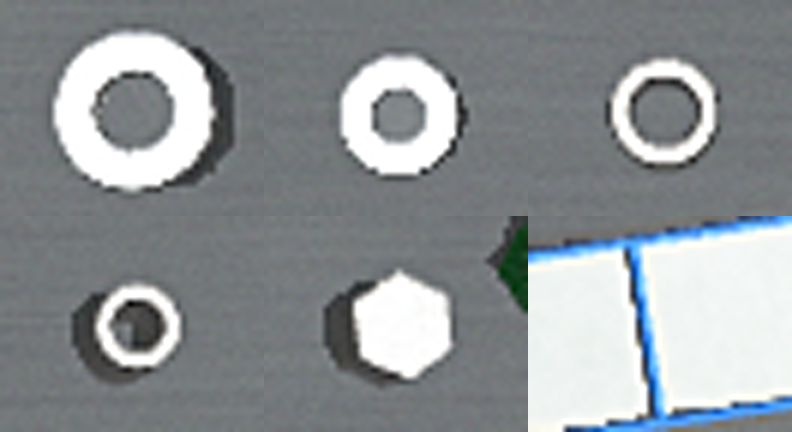

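Run:
```python
from h import *
im=cv2.imread("pics/top0.png")
g=cv2.resize(im[161:201,398:438],None,fx=8,fy=8,interpolation=cv2.INTER_CUBIC)
m=cv2.inRange(g,(135,135,135),(255,255,255))
c=max(cv2.findContours(m,0,1)[0],key=cv2.contourArea).reshape(-1,2)
W=ray("top",(c+.5)/8-.5+[398,161],.04);ctr=W.mean(0)
M=cv2.moments((W*1e5).astype(np.float32).reshape(-1,1,2));ctr=np.array([M['m10'],M['m01']])/M['m00']/1e5
d=W-ctr;a=np.arctan2(d[:,1],d[:,0]);r=np.hypot(*d.T)
k=np.argsort(a);ph=np.interp(np.linspace(-np.pi,np.pi,720),a[k],r[k])
F=np.sum(ph*np.exp(-6j*np.linspace(-np.pi,np.pi,720)))
cor=np.degrees(-np.angle(F))/6
cor=np.degrees(np.angle(np.conj(F)))/6
print("ctr",ctr,"corner ang mod60",cor,"flat normals",cor+30,abs(F)*2/720,r.min(),r.max())
im3=cv2.cvtColor(im,cv2.COLOR_BGR2HSV)
print("jar",ray("top",(149,254),.09),"vb",ray("top",(475,242),.04))
```

```text
ctr [ 0.62720827 -0.27325525] corner ang mod60 4.252237931453514 flat normals 34.252237931453514 0.0012386918843264468 0.019260840823040516 0.02363450147708056
jar [[0.46420786 0.36423704]] vb [[ 0.47298781 -0.40788777]]
```

Careful with the scale: shifts go in shares of 0.6 m and turns go in shares of pi rad. That gives: 0.536 m is 0.8933, -0.04 m is -0.0667, -67.44 degrees is -0.3747.

Request:
{"method": "drive_tool", "body": {
  "motion": [
    [[0.1,0.1,-0.0333,0.0167,-0.0533],[0.1,0.2,-0.0667,0.0333,-0.1067],[0.1,0.3,-0.1,0.05,-0.1606],[0.1,0.4,-0.1417,0.0667,-0.2139],[0.1,0.5,-0.175,0.0833,-0.2667],[0.1,0.6,-0.2083,0.1,-0.3211],[0.1,0.7,-0.2433,0.1167,-0.3747],[0.1,0.8,-0.2783,0.1333,-0.3747],[0.1,0.8933,-0.3117,0.1483,-0.3747],[0.1,0.8933,-0.3117,0.1483,-0.3747],[0.1,0.8933,-0.3117,0.1483,-0.3747],[0.1,0.8933,-0.3117,0.1483,-0.3747]]
  ],
  "squeeze": 50
}}

```text
time: 1.6
tcp_pos: [0.6333, -0.1319, 0.1507]
ee_rot: [0.0, 0.708, 0.706, -0.0]
force: [-0.0, 0.0, 1.0]
gripper_width: 0.0769
grip_force: 0.0
```

To row units: 0.116 m is 0.1933, 0.002 m is 0.0033.

Request:
{"method": "drive_tool", "body": {
  "motion": [
    [[0.1,0.0033,0.0008,0.0667,0],[0.1,0.0033,0.0008,0.1333,0],[0.1,0.0033,0.0008,0.175,0],[0.1,0.0033,0.0008,0.1933,0],[0.1,0.0033,0.0008,0.1933,0],[0.4,0.0033,0.0008,0.1933,0],[0.7,0.0033,0.0008,0.1933,0],[0.7,0.0033,0.0008,0.1933,0],[0.7,0.0033,0.0008,0.1933,0],[0.7,0.0033,0.0008,0.1933,0],[0.7,0.0033,0.0008,0.1933,0],[0.7,0.0033,0.0008,0.1933,0]]
  ],
  "squeeze": 50
}}

```text
time: 3.1
tcp_pos: [0.635, -0.1289, 0.0354]
ee_rot: [0.001, 0.708, 0.706, 0.0]
force: [-1.0, 0.6, 5.9]
gripper_width: 0.0315
grip_force: 50.2
```

To row units: -0.166 m is -0.2767, -0.08 m is -0.1333.

Request:
{"method": "drive_tool", "body": {
  "motion": [
    [[0.7,0,0,-0.025,0],[0.7,0,0,-0.0667,0],[0.7,0,-0.0167,-0.1,0],[0.7,-0.0067,-0.0667,-0.1,0],[0.7,-0.0133,-0.1333,-0.1,0],[0.7,-0.0217,-0.2,-0.1,0],[0.7,-0.0283,-0.2583,-0.1,0],[0.7,-0.0283,-0.2767,-0.1,0],[0.7,-0.0283,-0.2767,-0.1,0],[0.7,-0.0283,-0.2767,-0.1,0]]
  ]
}}

```text
time: 4.35
tcp_pos: [0.4693, -0.1455, 0.0945]
ee_rot: [0.0, 0.708, 0.707, 0.0]
force: [0.2, 0.3, -1.9]
gripper_width: 0.0322
grip_force: 50.4
```

Run:
```python
from h import *
a=read_camera("top")[:,:,::-1];b=read_camera("scene")[:,:,::-1]
f=lambda i:cv2.resize(i,None,fx=3,fy=3,interpolation=cv2.INTER_CUBIC)
cv2.imwrite("pics/c1.png",np.hstack([f(a[160:290,320:450]),f(b[100:230,240:370])]))
```

```text
(no output)
```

View pics/c1.png

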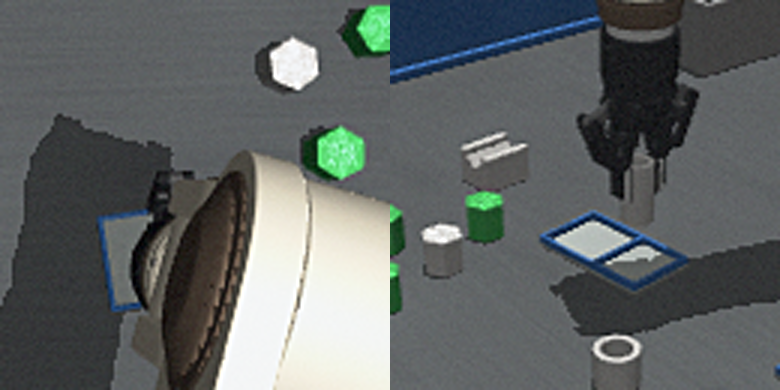

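The top view and the scene view show the tall sleeve hanging upright in the jaws over tray2's small pocket.

To row units: 0.4215 m is 0.7025, 0.1697 m is 0.2828.

Request:
{"method": "drive_tool", "body": {
  "motion": [
    [[0.7,0,0,0.05,0],[0.7,0,0,0.0833,0],[0.7,0,0,0.09,0],[0.7,0,0,0.0937,0],[0.7,0,0,0.0937,0],[0.5,0,0,0.0937,0],[0.3,0,0,0.0937,0],[0.3,0,0,0.0937,0],[0.3,0,0,0.0937,0],[0.2,0,0,0.05,0],[0.1,0,0,-0.0333,0],[0,0,0,-0.1,0],[0,0.1,0.05,-0.1,0],[0,0.2,0.1,-0.1,0],[0,0.3,0.15,-0.1,0],[0,0.4,0.2,-0.1,0],[0,0.5,0.25,-0.1,0],[0,0.6,0.2828,-0.1,0],[0,0.7025,0.2828,-0.1,0],[0,0.7025,0.2828,-0.1,0]]
  ]
}}

```text
time: 6.95
tcp_pos: [0.6386, 0.279, 0.1532]
ee_rot: [-0.0, 0.707, 0.707, -0.0]
force: [0.0, 0.4, -0.4]
gripper_width: 0.0857
grip_force: 0.0
```

Request:
{"method": "drive_tool", "body": {
  "motion": [
    [[0,0,0,0,0],[0,0,0,0,0],[0,0,0,0,0]]
  ]
}}

```text
time: 7.32
tcp_pos: [0.6392, 0.2741, 0.1548]
ee_rot: [0.0, 0.708, 0.706, 0.0]
force: [0.3, -0.1, -0.4]
gripper_width: 0.0853
grip_force: 0.0
```

Run:
```python
from h import *
a=read_camera("top")[:,:,::-1];b=read_camera("scene")[:,:,::-1]
f=lambda i:cv2.resize(i,None,fx=3,fy=3,interpolation=cv2.INTER_CUBIC)
cv2.imwrite("pics/c2.png",np.hstack([f(a[160:290,320:450]),f(b[130:260,240:370])]))
```

```text
(no output)
```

View pics/c2.png

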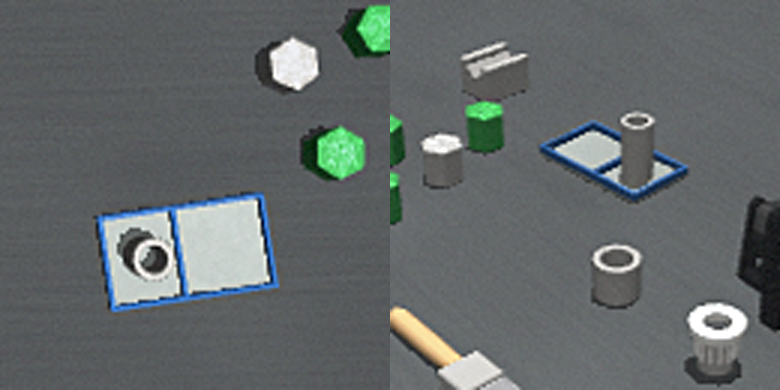

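The tall sleeve stands upright in tray2's small pocket (150,258 in the crop), released and clear of the divider. Now the wide hub.

To row units: 0.128 m is 0.2133, 0.0018 m is 0.003.

Request:
{"method": "drive_tool", "body": {
  "motion": [
    [[0,0.003,0,0.0667,0],[0,0.003,0,0.1333,0],[0,0.003,0,0.1833,0],[0,0.003,0,0.2033,0],[0,0.003,0,0.2133,0],[0,0.003,0,0.2133,0],[0.2,0.003,0,0.2133,0],[0.4,0.003,0,0.2133,0],[0.4,0.003,0,0.2133,0],[0.4,0.003,0,0.2133,0],[0.4,0.003,0,0.2133,0],[0.4,0.003,0,0.2133,0]]
  ],
  "squeeze": 60
}}

```text
time: 8.93
tcp_pos: [0.6396, 0.2779, 0.028]
ee_rot: [0.0, 0.708, 0.706, 0.001]
force: [-0.8, 0.6, 6.2]
gripper_width: 0.0613
grip_force: 66.2
```

To row units: -0.491 m is -0.8183, -0.09 m is -0.15.

Request:
{"method": "drive_tool", "body": {
  "motion": [
    [[0.4,0,0,-0.0167,0],[0.4,0,0,-0.05,0],[0.4,0,0,-0.1,0],[0.4,0,0,-0.15,0],[0.4,-0.0333,-0.0083,-0.15,0],[0.4,-0.1,-0.0333,-0.15,0],[0.4,-0.1667,-0.0583,-0.15,0],[0.4,-0.25,-0.0833,-0.15,0],[0.4,-0.3333,-0.1083,-0.15,0],[0.4,-0.4167,-0.1333,-0.15,0],[0.4,-0.5,-0.1667,-0.15,0],[0.4,-0.5833,-0.1917,-0.15,0],[0.4,-0.6667,-0.2167,-0.15,0],[0.4,-0.7417,-0.245,-0.15,0],[0.4,-0.7917,-0.2617,-0.15,0],[0.4,-0.8183,-0.27,-0.15,0],[0.4,-0.8183,-0.27,-0.15,0],[0.4,-0.8183,-0.27,-0.15,0],[0.4,-0.8183,-0.27,-0.15,0]]
  ]
}}

```text
time: 11.3
tcp_pos: [0.4764, -0.2123, 0.1164]
ee_rot: [-0.0, 0.707, 0.707, 0.0]
force: [0.1, 0.6, -2.5]
gripper_width: 0.0612
grip_force: 66.0
```

Run:
```python
from h import *
b=read_camera("scene")[:,:,::-1]
f=lambda i:cv2.resize(i,None,fx=4,fy=4,interpolation=cv2.INTER_CUBIC)
cv2.imwrite("pics/c3.png",f(b[100:230,240:370])); print(observe()["tcp_pos"],proj("scene",(.4774,-.2147,.09)))
```

```text
[ 0.47634763 -0.21240655  0.11632221] [306.997746   156.46823898]
```

View pics/c3.png

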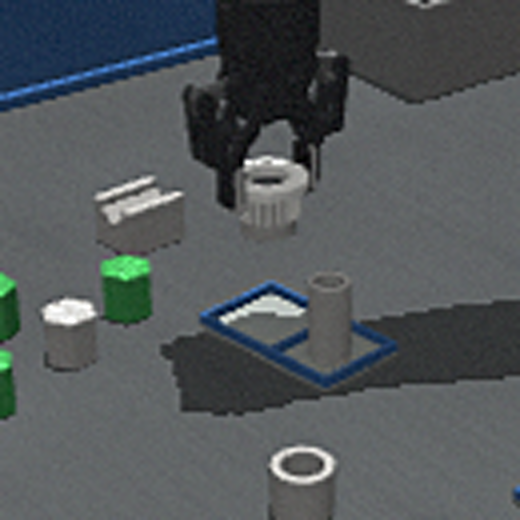

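Hub_wide hangs upright in the jaws over tray2's large pocket. Lower, release, and go over hub_narrow.

To row units: 0.344 m is 0.5733, -0.002 m is -0.0033.

Request:
{"method": "drive_tool", "body": {
  "motion": [
    [[0.4,-0.0033,0.0017,0.05,0],[0.4,-0.0033,0.0017,0.1,0],[0.4,-0.0033,0.0017,0.13,0],[0.4,-0.0033,0.0017,0.14,0],[0.4,-0.0033,0.0017,0.1438,0],[0.4,-0.0033,0.0017,0.1438,0],[0.2,-0.0033,0.0017,0.1438,0],[0,-0.0033,0.0017,0.1438,0],[0,-0.0033,0.0017,0.1438,0],[0,-0.0033,0.0017,0.1438,0],[0,-0.0033,0.0017,0.1438,0],[0,-0.0033,0.0017,0.1,0],[0,-0.0033,0.0017,0.0167,0],[0,-0.0033,0.0017,-0.05,0],[0,0.0833,0.0333,-0.05,0],[0,0.1833,0.0833,-0.05,0],[0,0.2833,0.1333,-0.05,0],[0,0.3833,0.1667,-0.05,0],[0,0.4833,0.2,-0.05,0],[0.1,0.5733,0.2183,-0.05,0]]
  ]
}}

```text
time: 13.85
tcp_pos: [0.6075, 0.1295, 0.1461]
ee_rot: [0.0, 0.708, 0.706, 0.0]
force: [0.5, -0.9, -0.2]
gripper_width: 0.0773
grip_force: 0.0
```

Request:
{"method": "drive_tool", "body": {
  "motion": [
    [[0.1,0,0,0,0],[0.1,0,0,0,0],[0.1,0,0,0,0],[0.1,0,0,0,0]]
  ]
}}

```text
time: 14.35
tcp_pos: [0.607, 0.1263, 0.1466]
ee_rot: [0.0, 0.708, 0.706, 0.0]
force: [-0.1, 0.0, -0.2]
gripper_width: 0.077
grip_force: 0.0
```

Run:
```python
from h import *
a=read_camera("top")[:,:,::-1];b=read_camera("scene")[:,:,::-1]
f=lambda i:cv2.resize(i,None,fx=3,fy=3,interpolation=cv2.INTER_CUBIC)
cv2.imwrite("pics/c4.png",np.hstack([f(a[160:290,320:450]),f(b[130:260,240:370])]))
```

```text
(no output)
```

View pics/c4.png

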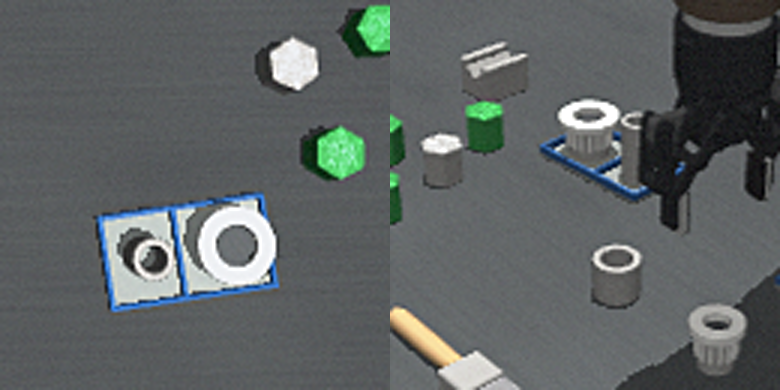

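Wide hub stands upright in tray2's large pocket; released. Now hub_narrow.

To row units: 0.12 m is 0.2, 0.0055 m is 0.0092.

Request:
{"method": "drive_tool", "body": {
  "motion": [
    [[0.1,0.0092,0.0005,0.0667,0],[0.1,0.0092,0.0005,0.1333,0],[0.1,0.0092,0.0005,0.175,0],[0.1,0.0092,0.0005,0.1917,0],[0.1,0.0092,0.0005,0.2,0],[0.1,0.0092,0.0005,0.2,0],[0.3,0.0092,0.0005,0.2,0],[0.6,0.0092,0.0005,0.2,0],[0.6,0.0092,0.0005,0.2,0],[0.6,0.0092,0.0005,0.2,0],[0.6,0.0092,0.0005,0.2,0],[0.6,0.0092,0.0005,0.2,0]]
  ],
  "squeeze": 50
}}

```text
time: 15.95
tcp_pos: [0.6078, 0.1332, 0.0274]
ee_rot: [0.0, 0.708, 0.706, 0.001]
force: [-2.3, 0.9, 6.1]
gripper_width: 0.0461
grip_force: 51.2
```

To row units: -0.156 m is -0.26, -0.06 m is -0.1.

Request:
{"method": "drive_tool", "body": {
  "motion": [
    [[0.6,0,0,-0.0167,0],[0.6,0,0,-0.05,0],[0.6,0,0,-0.1,0],[0.6,-0.0033,-0.0333,-0.1,0],[0.6,-0.0067,-0.1,-0.1,0],[0.6,-0.01,-0.1667,-0.1,0],[0.6,-0.015,-0.225,-0.1,0],[0.6,-0.0175,-0.26,-0.1,0],[0.6,-0.0175,-0.26,-0.1,0],[0.6,-0.0175,-0.26,-0.1,0],[0.6,-0.0175,-0.26,-0.1,0]]
  ]
}}

```text
time: 17.32
tcp_pos: [0.452, 0.1229, 0.0865]
ee_rot: [0.0, 0.708, 0.706, 0.0]
force: [-0.2, -0.1, -3.2]
gripper_width: 0.0455
grip_force: 52.1
```

Run:
```python
from h import *
b=read_camera("scene")[:,:,::-1]
cv2.imwrite("pics/c5.png",cv2.resize(b[130:310,300:480],None,fx=3,fy=3,interpolation=cv2.INTER_CUBIC))
```

```text
(no output)
```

View pics/c5.png

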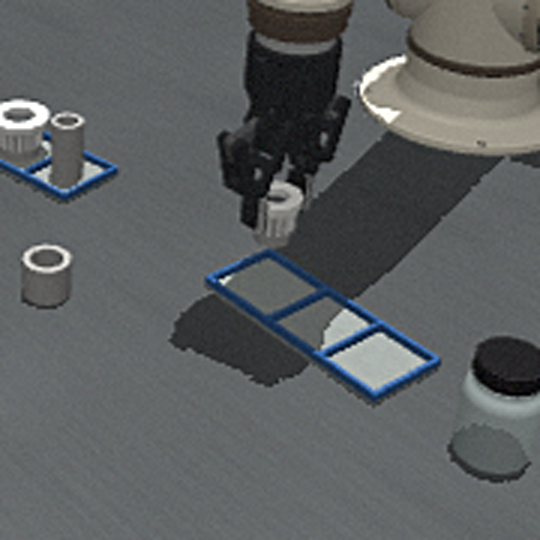

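Narrow hub is held upright over tray3's large pocket. Lower, release, move on to the short sleeve.

To row units: 0.158 m is 0.2633, 0.14 m is 0.2333.

Request:
{"method": "drive_tool", "body": {
  "motion": [
    [[0.6,0,0,0.05,0],[0.6,0,0,0.0817,0],[0.6,0,0,0.09,0],[0.6,0,0,0.0938,0],[0.6,0,0,0.0938,0],[0.4,0,0,0.0938,0],[0.1,0,0,0.0938,0],[0.1,0,0,0.0938,0],[0.1,0,0,0.0938,0],[0.1,0,0,0.0938,0],[0.1,0,0,0.05,0],[0.1,0,0,-0.0333,0],[0.1,0,0,-0.0833,0],[0.1,-0.0667,0.0833,-0.0833,0],[0.1,-0.1333,0.1667,-0.0833,0],[0.1,-0.1833,0.2333,-0.0833,0],[0.1,-0.2042,0.2633,-0.0833,0],[0.1,-0.2042,0.2633,-0.0833,0],[0.1,-0.2042,0.2633,-0.0833,0],[0.1,-0.2042,0.2633,-0.0833,0]]
  ]
}}

```text
time: 19.88
tcp_pos: [0.6085, 0.0007, 0.1366]
ee_rot: [0.0, 0.707, 0.707, 0.0]
force: [0.2, -0.2, 0.1]
gripper_width: 0.0769
grip_force: 0.0
```

To row units: 0.115 m is 0.1917, 0.11 m is 0.1833.

Request:
{"method": "drive_tool", "body": {
  "motion": [
    [[0.1,-0.0017,0.0017,0.0667,0],[0.1,-0.0017,0.0017,0.1333,0],[0.1,-0.0017,0.0017,0.1667,0],[0.1,-0.0017,0.0017,0.1833,0],[0.1,-0.0017,0.0017,0.1917,0],[0.1,-0.0017,0.0017,0.1917,0],[0.3,-0.0017,0.0017,0.1917,0],[0.6,-0.0017,0.0017,0.1917,0],[0.6,-0.0017,0.0017,0.1917,0],[0.6,-0.0017,0.0017,0.1917,0],[0.6,-0.0017,0.0017,0.1917,0],[0.6,-0.0017,0.0017,0.1917,0]]
  ]
}}

```text
time: 21.38
tcp_pos: [0.6105, -0.001, 0.0224]
ee_rot: [0.0, 0.708, 0.706, 0.0]
force: [-1.1, -0.8, 5.7]
gripper_width: 0.0426
grip_force: 50.8
```

To row units: 0.2534 m is 0.4223, -0.153 m is -0.255.

Request:
{"method": "drive_tool", "body": {
  "motion": [
    [[0.6,0,0,-0.0167,0],[0.6,0,0,-0.05,0],[0.6,0,0,-0.1167,0],[0.6,0.0333,-0.025,-0.1167,0],[0.6,0.1,-0.0667,-0.1167,0],[0.6,0.1667,-0.1,-0.1167,0],[0.6,0.2333,-0.1417,-0.1167,0],[0.6,0.3,-0.1833,-0.1167,0],[0.6,0.3583,-0.2167,-0.1167,0],[0.6,0.4,-0.2417,-0.1167,0],[0.6,0.4223,-0.255,-0.1167,0],[0.6,0.4223,-0.255,-0.1167,0],[0.6,0.4223,-0.255,-0.1167,0],[0.6,0.4223,-0.255,-0.1167,0]]
  ]
}}

```text
time: 23.12
tcp_pos: [0.458, 0.2519, 0.0913]
ee_rot: [0.0, 0.708, 0.706, -0.0]
force: [0.1, 0.1, -2.1]
gripper_width: 0.0425
grip_force: 51.3
```

Run:
```python
from h import *
b=read_camera("scene")[:,:,::-1]
cv2.imwrite("pics/c6.png",cv2.resize(b[130:310,300:480],None,fx=3,fy=3,interpolation=cv2.INTER_CUBIC))
```

```text
(no output)
```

View pics/c6.png

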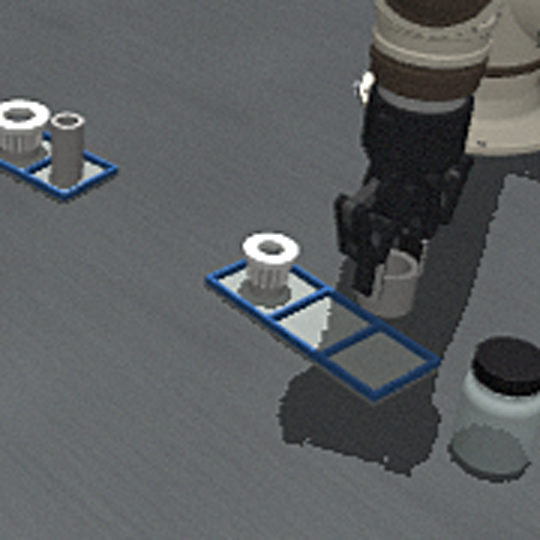

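Narrow hub stands in tray3's large pocket; short sleeve held upright over the far small pocket.

To row units: 0.0663 m is 0.1105, 0.063 m is 0.105.

Request:
{"method": "drive_tool", "body": {
  "motion": [
    [[0.6,0,0,0.05,0],[0.6,0,0,0.0917,0],[0.6,0,0,0.105,0],[0.6,0,0,0.1105,0],[0.6,0,0,0.1105,0],[0.4,0,0,0.1105,0],[0.1,0,0,0.1105,0],[0.1,0,0,0.1105,0],[0.1,0,0,0.1105,0],[0.1,0,0,0.1105,0],[0.1,0,0,0.0667,0],[0.1,0,0,-0.0167,0],[0.1,0,0,-0.0833,0],[0.1,0,0,-0.0833,0]]
  ]
}}

```text
time: 24.92
tcp_pos: [0.459, 0.2535, 0.1447]
ee_rot: [0.001, 0.708, 0.706, 0.003]
force: [-0.1, -0.3, -1.1]
gripper_width: 0.077
grip_force: 0.0
```

To row units: -0.5262 m is -0.877, -0.51 m is -0.85, 25.75 degrees is 0.1431.

Request:
{"method": "drive_tool", "body": {
  "motion": [
    [[0.2,-0.0833,0.025,0,0.0222],[0.2,-0.1833,0.0583,0,0.0444],[0.2,-0.2833,0.0917,0,0.0667],[0.2,-0.3833,0.125,0,0.0889],[0.2,-0.4833,0.1583,0,0.1111],[0.2,-0.5833,0.1917,0,0.1431],[0.2,-0.6833,0.225,0,0.1431],[0.2,-0.7833,0.2583,0,0.1431],[0.2,-0.85,0.275,0,0.1431],[0.2,-0.877,0.2837,0,0.1431],[0.2,-0.877,0.2837,0,0.1431],[0.2,-0.877,0.2837,0,0.1431],[0.2,-0.877,0.2837,0,0.1431],[0.2,-0.877,0.2837,0,0.1431]]
  ]
}}

```text
time: 26.68
tcp_pos: [0.6268, -0.273, 0.1417]
ee_rot: [0.0, 0.847, 0.531, 0.0]
force: [0.0, 1.2, -0.3]
gripper_width: 0.0682
grip_force: 0.0
```

Run:
```python
from h import *
from scipy.spatial.transform import Rotation as R
o=observe();q=o["ee_rot"];M=R.from_quat(np.r_[q[1:],q[0]]).as_matrix()
t=np.r_[.6272,-.2733,.022]
print(o["tcp_pos"],"yaw of tool y",np.degrees(np.arctan2(M[1,1],M[0,1])),"shift",M.T@(t-o["tcp_pos"]))
```

```text
[ 0.62680135 -0.27303368  0.14166293] yaw of tool y -25.806081000379518 shift [-7.06394838e-05  4.20628144e-04  1.19663134e-01]
```

To row units: 0.119 m is 0.1983, 0.115 m is 0.1917.

Request:
{"method": "drive_tool", "body": {
  "motion": [
    [[0.2,0,0,0.0667,0],[0.2,0,0,0.1333,0],[0.2,0,0,0.175,0],[0.2,0,0,0.1917,0],[0.2,0,0,0.1983,0],[0.2,0,0,0.1983,0],[0.4,0,0,0.1983,0],[0.7,0,0,0.1983,0],[0.7,0,0,0.1983,0],[0.7,0,0,0.1983,0],[0.7,0,0,0.1983,0],[0.7,0,0,0.1983,0]]
  ]
}}

```text
time: 28.18
tcp_pos: [0.6272, -0.2741, 0.0234]
ee_rot: [0.001, 0.847, 0.531, 0.0]
force: [-0.8, 0.3, 4.6]
gripper_width: 0.0372
grip_force: 51.6
```

To row units: -0.3578 m is -0.5963, 0.3428 m is 0.5713, -25.75 degrees is -0.1431.

Request:
{"method": "drive_tool", "body": {
  "motion": [
    [[0.7,0,0,-0.0167,0],[0.7,0,0,-0.0667,0],[0.7,0,0,-0.1417,0],[0.7,0.025,-0.025,-0.1417,-0.0111],[0.7,0.075,-0.0783,-0.1417,-0.0278],[0.7,0.1333,-0.1392,-0.1417,-0.0444],[0.7,0.1917,-0.2,-0.1417,-0.0611],[0.7,0.25,-0.2608,-0.1417,-0.0778],[0.7,0.3083,-0.3217,-0.1417,-0.0944],[0.7,0.3667,-0.3825,-0.1417,-0.1111],[0.7,0.425,-0.4433,-0.1417,-0.1278],[0.7,0.4833,-0.5042,-0.1417,-0.1431],[0.7,0.5333,-0.5567,-0.1417,-0.1431],[0.7,0.5617,-0.5867,-0.1417,-0.1431],[0.7,0.5713,-0.5963,-0.1417,-0.1431],[0.7,0.5713,-0.5963,-0.1417,-0.1431],[0.7,0.5713,-0.5963,-0.1417,-0.1431],[0.7,0.5713,-0.5963,-0.1417,-0.1431]]
  ]
}}

```text
time: 30.42
tcp_pos: [0.4546, 0.19, 0.1073]
ee_rot: [0.0, 0.708, 0.706, -0.0]
force: [-0.5, 0.7, -2.2]
gripper_width: 0.0371
grip_force: 50.9
```

Run:
```python
from h import *
b=read_camera("scene")[:,:,::-1]
cv2.imwrite("pics/c7.png",cv2.resize(b[130:310,300:480],None,fx=3,fy=3,interpolation=cv2.INTER_CUBIC))
```

```text
(no output)
```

View pics/c7.png

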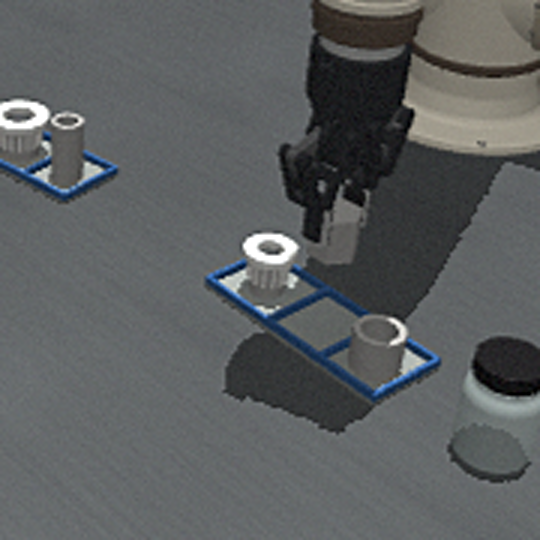

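Hex is upright over the middle pocket, with the hub and short sleeve seated on either side. Lower, release, then back off.

Request:
{"method": "drive_tool", "body": {
  "motion": [
    [[0.7,0,0,0.0667,0],[0.7,0,0,0.1133,0],[0.7,0,0,0.1283,0],[0.7,0,0,0.1355,0],[0.7,0,0,0.1355,0],[0.5,0,0,0.1355,0],[0.2,0,0,0.1355,0],[0.2,0,0,0.1355,0],[0.2,0,0,0.1355,0],[0.2,0,0,0.1355,0],[0.2,0,0,0.0833,0],[0.2,0,0,0,0],[0.2,0,0,-0.1,0],[0.2,-0.1,0,-0.15,0],[0.2,-0.2,0,-0.15,0],[0.2,-0.3,0,-0.15,0],[0.2,-0.3,-0.0833,-0.15,0],[0.2,-0.3,-0.1167,-0.15,0],[0.2,-0.3,-0.1167,-0.15,0],[0.2,-0.3,-0.1167,-0.15,0]]
  ]
}}

```text
time: 32.98
tcp_pos: [0.3846, 0.0109, 0.1974]
ee_rot: [0.0, 0.708, 0.707, 0.0]
force: [-0.0, -1.0, 0.2]
gripper_width: 0.0682
grip_force: 0.0
```

Run:
```python
from h import *
a=read_camera("top")[:,:,::-1];b=read_camera("scene")[:,:,::-1]
f=lambda i:cv2.resize(i,None,fx=3,fy=3,interpolation=cv2.INTER_CUBIC)
cv2.imwrite("pics/c8.png",np.vstack([f(a[220:285,130:390]),np.zeros((3,780,3),np.uint8),f(b[165:295,240:500])]))
```

```text
(no output)
```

View pics/c8.png

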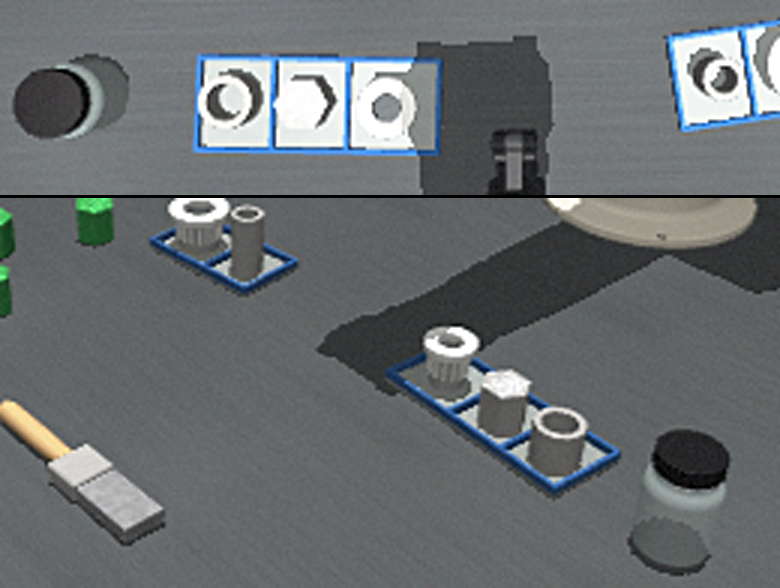

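All five parts stand upright in their own pockets (the hex centred near crop (305,105)), the gripper is clear of them, and the jar and brush have not moved.

Request:
{"method": "drive_tool", "body": {
  "motion": [
    [[0.2,0,0,0,0],[0.2,0,0,0,0],[0.2,0,0,0,0],[0.2,0,0,0,0]]
  ]
}}

```text
time: 33.58
tcp_pos: [0.384, 0.0109, 0.1973]
ee_rot: [-0.0, 0.708, 0.706, -0.0]
force: [-0.3, 0.5, -0.8]
gripper_width: 0.0683
grip_force: 0.0
```

```bash
python3 -c "
from workcell import *
print(sign_off())"
```

```text
the job is handed in; nothing more can be done
None
```

The job is handed in at about 34 s: in the last pictures all five parts stood upright and released in their pockets and the bystanders had not visibly moved, but the hand-in returned no verdict.

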